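# Bring the desk lamp over the sketch and switch it on touch-free

### The arm

A 7-joint arm with a two-finger parallel gripper is mounted at the origin on the work surface. World frame = base frame: x ahead of the robot, y to its left, z up, the work surface at z = 0. Lengths are in m, angles in degrees, forces in N, time in s.
With the tool pointing down it reaches from about 0.425 to 0.95 m from the base axis. Payload 4.7 kg.
Tool frame: the origin (TCP) lies at the centre of the arm's flange, where the gripper is bolted on; the fingertips stand 173 mm ahead of it and the grasp point (between the pads) lies 155 mm ahead of it; z points along the fingers, y is the line along which they close (so a half turn about z gives the same grasp; the last joint's range is limited). The gripper opens to 85 mm and grips with 20 to 120 N. Pads are 22 mm wide; open, the fingers measure 114 mm over their backs; the gripper's body (76 mm by 85 mm) begins 54 mm behind the grasp point. The pads swing forward as they close: fully open they stand 13 mm farther back than shut.
Start: joints at [72.198, 26.849, -2.785, 87.806, 1.381, 65.374, -4.715], TCP at [0.188, -0.648, 0.405] pointing down, gripper open.
Joint ranges: [-148.3, 148.3], [-19.14, 114.17], [-79.39, 73.82], [5.75, 140.21], [-59.74, 239.74], [12.07, 113.84], [-152.46, 152.46]. Speed limits (degrees/s): [147.25, 147.25, 180, 180, 180, 180, 180].

### API

Orientations are given as [roll, pitch, yaw] about the fixed x, y, z axes, in that order (R = Rz(yaw) Ry(pitch) Rx(roll)).
In Python, from bench import env, optics gives the robot as it stands.
- The arm moves only by the shell command python3 -m pendant 'ROWS' [FORCE]. ROWS is JSON, one flat list of numbers, 5 for each row, row after row: the shift along the tool's x, y, z normalised to -1 to 1, where 1 is 800 mm, then the turn about the tool's z normalised to -1 to 1, where 1 is 2 rad, then the opening, from 0 (shut) to 1 (fully open). A call has 1 to 5 rows; each row shifts and turns the commanded pose from where the row before left it, along the tool's axes as they then stand; what a row does not reach is not made up. A row lasts 1/10 s, in which the tool goes at most 50 mm and 8.59 degrees, less where a joint would pass 70% of its speed; a pose out of reach is approached as far as the arm can. A call with a number of a shift or a turn outside -1 to 1 is refused whole. A call with a gripper value outside its range is refused whole. The fingers move at their own pace and stop on an object; FORCE is the grip in N (left out, the last holds). Time passes only in rows, so rows that do not move let the fingers close. It gives the time, the measured TCP pose, the force, the opening and the grip force at its end, in the units of the state.
- env.observe(): the state, without advancing time (a new reading comes with each control period).
- optics.grab_frame(name): name is "side" or "top"; returns a dict with "frame" (400x640x3 uint8, red, green, blue), "vertical_fov" (degrees; the focal length in pixels is half the picture's height over the tangent of half this angle, whatever the lens; pixels are square), "cx", "cy" (the principal point, pixels), "k1" (the pictures are not rectified: a ray, as slopes to the right and down, at radius r is drawn at 1 + k1 r^2 times it, then the intrinsics apply), "T" (4x4, takes a point from camera to world coordinates). Camera axes: x right, y up, looking along -z (the intrinsics and any distortion apply to the point x, -y, -z); pixel columns grow to the right and rows downward; lengths in m; the calibration is good to about 2 mm. A picture is of the moment at which its call begins. There is no depth.
- env.finish_job(): hands the job in; it is judged then, once.
The state is a dict: "t": time; "qpos": joint angles; "joint_vel": joint speeds; "tau": joint torques, N m; "position": TCP position; "eef_rot": TCP orientation; "contact_force": force on the tool from outside, world axes, zero at the start; "moment": the same for the moment, N m; "finger_gap": finger opening in m; "grasp_force": force on a finger pad.
Only numpy, scipy, OpenCV 4.12 (cv2) and the standard library are available. Lean on these libraries where they do the work, as an engineer would, in place of code of your own. Each camera call takes 0.05 s, during which the arm holds its last target. There are 200 camera calls.

### The job

Light up the bicycle sketch: gently push the desk lamp's arm round with the outside of your fingers, without gripping it, until its long light head hangs over the middle of the paper sketch pad, and leave it there. Then switch the lamp on by pointing at the round touch-free switch on its base: hold your fingertips two or three centimetres above it for about two seconds without touching it, then take your hand well away. Do not touch or hover over the dimmer strip beside the switch, and leave the things lying about where they are.

Things in the scene. Friction and masses are not known exactly. Their poses are not given: they have to be found in the camera images.
- lamp: The desk lamp, which stands fast on the desk. Grey base 190 (x) x 150 (y) x 16 mm; origin: centre of the base's underside; x runs from the touch-free windows at the front to the post at the back, y to the left seen from the front (the robot's side), z up. A post 18 mm thick rises at x = +70 mm, y = 0 to 235 mm; on it turns the swivelling arm. Its overall height is 269 mm.
- lamp_arm (a joint): Swivel of the lamp's arm about the upright post, rad. 0: the arm points straight forward (-x of the lamp) over the base; positive turns counter-clockwise seen from above, so the arm points along (-cos q, -sin q) in the lamp's x and y; range -1.6 to 1.6. Stiff with friction: about 2 N at 100 mm from the post turns it, and it stays where it is left.
- hub (a point): Point on the swivel axis of the lamp's arm at the middle height of the arm, 255 mm above the desk. Hub 32 mm across, 235 to 269 mm above the desk.
- head (a point): Centre of the light head, 200 mm from the swivel axis and 255 mm above the desk. The head is a flat grey bar 150 mm long (along the arm, from 125 to 275 mm out), 40 mm wide, 14 mm thick (248 to 262 mm above the desk). Between hub and head the arm is an aluminium bar 18 mm wide, 12 mm thick (249 to 261 mm above the desk).
- switch: The round touch-free on/off switch: a glossy black disc 36 mm across with a thin grey ring on it, on the lamp's base near its front edge, left or right of the middle. Origin: centre of its underside, on the base's top 16 mm above the desk; its face is 3 mm higher. It senses fingertips held steadily over the disc, 10 to 50 mm above its face; touching is not needed and not wanted.
- dimmer: The touch-free dimmer: a glossy black straight strip 50 mm (x) x 14 mm (y), 3 mm thick, on the lamp's base 74 mm beside the round switch. Origin: centre of its underside. To be left alone: fingertips neither on it nor less than 60 mm over it.
- pad: The paper sketch pad with a line drawing of a bicycle, wire-bound, lying on one side of the lamp's base (left or right) and fast on the desk: 210 (x) x 148 (y) x 10 mm. Origin: centre of its underside. The light head's arc passes within 25 mm of its middle.
- tablet: A black pen tablet lying on the lamp's other side, fast on the desk: 200 (x) x 150 (y) x 8 mm. Origin: centre of its underside. Not the place for the light.
- earbud_case: Loose white earbud case charging on the lamp's base between the switches and the post, 45 (x) x 60 (y) x 24 mm; origin: centre of its underside. Leave it alone.
- mug: Loose white mug with a handle on one side, 82 mm across without it, 92 mm high; origin: centre of its underside. Leave it alone.
- mouse: Loose black computer mouse, 105 x 60 x 33 mm; origin: centre of its underside. Leave it alone.
- eraser: Loose eraser in a card sleeve, 22 x 55 x 12 mm, in front of the lamp's base; origin: centre of its underside. Leave it alone.

How it is judged (in metres and radians):
On the way, in this order (a step that is already met when the one before it is completed fails the run):
1. the light head hangs over the middle of the sketch pad (within 40 mm) and is still (horizontal distance between head and pad below 0.04 m and velocity of joint lamp_arm between -0.05 and 0.05 rad/s), for 0.3 s.
2. with the head over the pad, the fingertips dwell over the round switch (within 18 mm of its middle sideways, about 10 to 50 mm above its face) for 1.5 s (horizontal distance between head and pad below 0.04 m and horizontal distance between the grasp point and switch below 0.018 m and z of the grasp point in the frame of switch between 0.03 and 0.075 m), for 1.5 s.
At the end, for the whole second after the job is handed in: the light head hangs within 40 mm (seen from above) of the sketch pad's middle and is still, the hand is more than 130 mm from the switch, and the earbud case, mug, mouse and eraser lie within 20 mm of where they were (all of step 1 and distance between the grasp point and switch above 0.13 m and distance of each of earbud_case, mug, mouse, eraser from where it was at the start of the episode below 0.02 m); the robot touches nothing.
It fails at once if the switch or the dimmer is touched (contact force between any of the fingers, the arm and switch above 0.3 N or contact force between any of the fingers, the arm and dimmer above 0.3 N).
It fails at once if the fingertips hover low over the dimmer strip (x of the grasp point in the frame of dimmer between -0.03 and 0.03 m and y of the grasp point in the frame of dimmer between -0.015 and 0.015 m and z of the grasp point in the frame of dimmer below 0.075 m).
It fails at once if the lamp is gripped or shoved hard (over 15 N) (contact force between the fingers and lamp above 15 N).
It fails at once if the lamp is pushed with something other than the fingers (contact force between the arm and lamp above 1.5 N).
It fails at once if a bystander is moved more than 20 mm (distance of any of earbud_case, mug, mouse, eraser from where it was at the start of the episode above 0.02 m).
It also fails if it takes over 59 s, if anything falls off the work surface, if the arm or the gripper's body presses on something with over 40 N, if the wrist force passes 120 N, or if a joint passes its speed limit or range.

## Working session

There is one attempt and no reset: what is moved stays moved. The work goes in short steps, Python scripts to look and compute and a shell command to move; the robot and the scene stay as the last step left them, time stands still between calls to the robot, and variables do not carry over. Pictures are saved under pics/ and viewed, at most 10 in all, crops included, and the job is handed in when it is done.

```bash
mkdir -p pics; cat > h.py <<'E'
import numpy as np, cv2
from bench import env, optics
def grab(n,save):
    f=optics.grab_frame(n); cv2.imwrite(f'pics/{save}.png',f['frame'][...,::-1]); np.save(f'pics/{n}.npy',f,allow_pickle=True); return f
def load(n): return np.load(f'pics/{n}.npy',allow_pickle=True).item()
def ray(f,u,v):
    F=200/np.tan(np.radians(f['vertical_fov'])/2)
    K=np.array([[F,0,f['cx']],[0,F,f['cy']],[0,0,1.]])
    p=cv2.undistortPoints(np.array([[[u,v]]],float),K,np.array([f['k1'],0,0,0.]))[0,0] 
    T=np.array(f['T']); d=T[:3,:3]@np.array([p[0],-p[1],-1]); return T[:3,3],d
def onz(f,u,v,z):
    o,d=ray(f,u,v); return o+d*(z-o[2])/d[2]
def proj(f,P):
    T=np.array(f['T']);c=T[:3,:3].T@(np.array(P,float)-T[:3,3]); x,y=c[0]/-c[2],-c[1]/-c[2]
    F=200/np.tan(np.radians(f['vertical_fov'])/2); s=1+f['k1']*(x*x+y*y)
    return np.round([f['cx']+F*x*s,f['cy']+F*y*s],1)
E
python3 - <<'E'
from h import *
for n in('top','side'):
    f=grab(n,n+'0'); print(n,f['vertical_fov'],f['cx'],f['cy'],f['k1'],np.round(f['T'],3).tolist())
print(env.observe())
E
```

```text
top 57.60062090568236 316.10931240399526 198.79470502395085 -0.042180424274912226 [[-0.018, 0.995, -0.097, 0.445], [-1.0, -0.018, -0.003, 0.035], [-0.005, 0.097, 0.995, 1.206], [0.0, 0.0, 0.0, 1.0]]
side 45.13367745871049 317.7813831964699 202.0860366996429 -0.035436169108318274 [[0.989, 0.114, -0.096, 0.426], [-0.149, 0.777, -0.611, -0.872], [0.005, 0.619, 0.785, 1.328], [0.0, 0.0, 0.0, 1.0]]
{'t': 0.1, 'qpos': array([72.19940038, 26.89416006, -2.78338287, 87.86711597,  1.38139918,
       65.37321699, -4.7141291 ]), 'joint_vel': array([ 0.10478815, -0.11225749,  0.02769585, -0.17426352, -0.00343637,
        0.04039772, -0.03125965]), 'tau': array([ 1.28959837e-03, -5.11515033e+01, -4.63767489e-02, -2.38389194e+01,
        1.08713712e-02,  4.38047777e-03, -1.51955078e-05]), 'position': array([ 0.18765   , -0.64817265,  0.40374692]), 'eef_rot': array([-1.79899168e+02,  4.36192402e-03,  1.61471593e+01]), 'contact_force': array([0.47262006, 1.12274175, 0.06506207]), 'moment': array([-0.02569502,  0.00207603, -0.03554731]), 'grasp_force': 0.0, 'finger_gap': 0.08552411122531213}
```

View pics/top0.png

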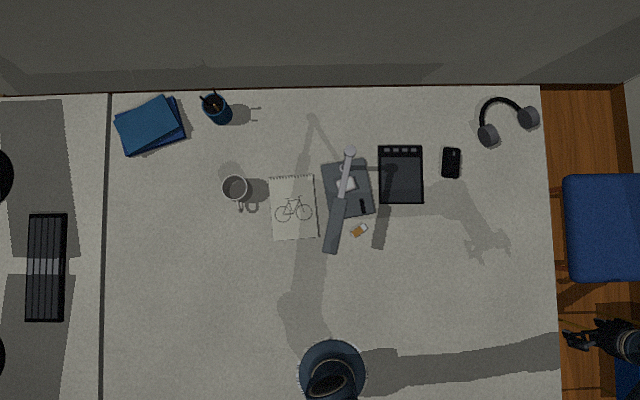

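View pics/side0.png

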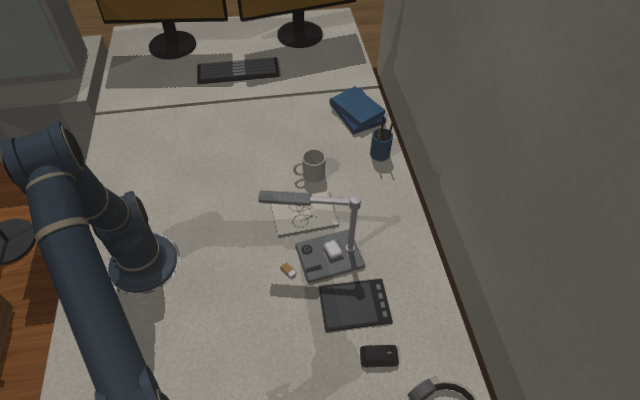

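The top view shows the hub at about (349,152), the head tip at (330,250), the pad centred at (294,208) on the left (+y), the base around (348,188), and the tablet on the right. The side view shows the switch at about (307,250) and the dimmer at (314,268). I'll take enlarged crops to get exact pixels.

```bash
python3 - <<'E'
from h import *
a=cv2.imread('pics/top0.png')[130:270,220:400]; b=cv2.imread('pics/side0.png')[180:300,250:410]
a=cv2.resize(a,None,fx=3,fy=3,interpolation=2); cv2.imwrite('pics/c1.png',np.clip(a*1.6,0,255))
b=cv2.resize(b,None,fx=4,fy=4,interpolation=2); cv2.imwrite('pics/c2.png',np.clip(b*1.6,0,255))
E
```

```text
[ WARN:0@0.223] global loadsave.cpp:1063 imwrite_ Unsupported depth image for selected encoder is fallbacked to CV_8U.
```

View pics/c1.png

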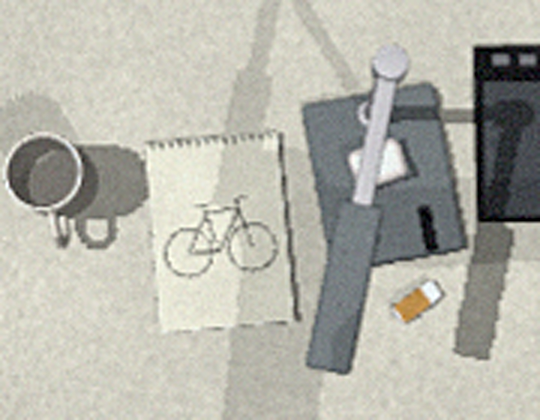

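View pics/c2.png

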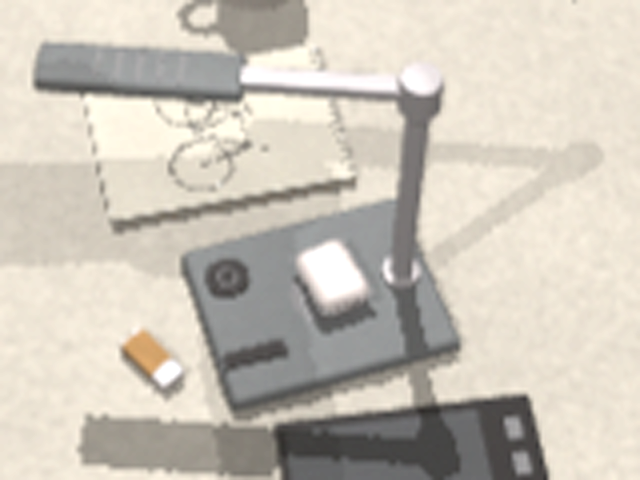

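The crops give these pixels:
- **Top:** hub (391,61), pad corners (147,143), (281,133), (297,321) and (163,331), head corners (340,203), (383,207), (349,373) and (307,367), dimmer (428,228).
- **Side:** switch (228,278), dimmer (257,353), hub (420,80).

```bash
cat > m.py <<'E'
from h import *
t=load('top');s=load('side')
T=lambda x,y,z:onz(t,220+x/3,130+y/3,z)
S=lambda x,y,z:onz(s,250+x/4,180+y/4,z)
def pr(n,p): print(n,np.round(p,3)[:2])
H=T(391,61,.269); pr('hub',H); pr('hubS',S(420,80,.269)); pr('post base S',S(402,268,.016))
pad=[T(*c,.01) for c in((147,143),(281,133),(297,321),(163,331))]
print('pad sides',[round(np.linalg.norm(pad[i]-pad[i-1]),3) for i in range(4)])
P=np.mean(pad,0); pr('pad',P)
hd=[T(*c,.262) for c in((340,203),(383,207),(349,373),(307,367))]; Hd=np.mean(hd,0); pr('head',Hd); print(np.linalg.norm((Hd-H)[:2]))
sw=S(228,278,.019); pr('switch',sw); dm=T(428,228,.019); pr('dim',dm); pr('dimS',S(257,353,.019)); print('sep',np.linalg.norm(sw-dm))
b=[T(*c,.016) for c in((303,103),(433,85),(467,245))]; [pr('base',c) for c in b]; print(np.linalg.norm(b[1]-b[0]),np.linalg.norm(b[2]-b[1]))
pr('mug rim',T(44,172,.092)); pr('eraser',T(417,300,.012)); pr('case',T(380,160,.024))
print('pad dist hub',np.linalg.norm((P-H)[:2]))
ang=lambda d:np.degrees(np.arctan2(d[1],d[0]))
print('arm angle world',ang(Hd-H),'target',ang(P-H))
E
python3 m.py
```

```text
hub [ 0.662 -0.054]
hubS [ 0.66  -0.056]
post base S [ 0.664 -0.05 ]
pad sides [np.float64(0.208), np.float64(0.149), np.float64(0.208), np.float64(0.147)]
pad [0.535 0.112]
head [ 0.466 -0.01 ]
0.2010958932217846
switch [ 0.523 -0.041]
dim [ 0.534 -0.113]
dimS [ 0.536 -0.112]
sep 0.07374074721151733
base [0.675 0.02 ]
base [ 0.693 -0.124]
base [ 0.515 -0.156]
0.14549077413535041 0.18090335442437924
mug rim [0.594 0.29 ]
eraser [ 0.456 -0.1  ]
case [ 0.609 -0.063]
pad dist hub 0.20921371687239157
arm angle world 167.2033095708847 target 127.36227487840004
```

```bash
python3 -m pendant '[0,0,0,0.07,0, 0,0,0,0.07,0, 0,0,0,0.07,0, 0,0,0,0.07,0, 0,0,0,0.07,0]'; python3 -m pendant '[0,0,0.01,0.07,0, 0,0,0,0,0]'
cat > go.py <<'E'
import sys; from h import *
from scipy.spatial.transform import Rotation as R
o=env.observe(); p=o['position']; r=R.from_euler('xyz',o['eef_rot'],degrees=True)
g=np.array(eval(sys.argv[1])); d=r.inv().apply(g-p)
print('t',round(o['t'],2),'pos',p.round(4),'rot',o['eef_rot'].round(2),'F',o['contact_force'].round(2),'gap',round(o['finger_gap'],3)); print('norm shift',(d/.8).round(4),'rows@.06',np.linalg.norm(d)/.048)
E
python3 go.py '[.455,-.066,.396]'
```

```text
t: 0.6
position: [0.1877, -0.6482, 0.4041]
eef_rot: [-180.0, 0.0, -24.3]
contact_force: [0.5, 0.0, 0.5]
finger_gap: 0.0125
grasp_force: 0.0
t: 0.8
position: [0.1879, -0.6479, 0.3951]
eef_rot: [-179.9, 0.2, -32.0]
contact_force: [-0.4, -0.0, -0.3]
finger_gap: 0.0
grasp_force: 0.0
t 0.8 pos [ 0.1879 -0.6479  0.3951] rot [-1.7991e+02  1.5000e-01 -3.1950e+01] F [-0.36 -0.01 -0.28] gap 0.0
norm shift [-1.016e-01 -7.938e-01  5.000e-04] rows@.06 13.338747940177313
```

```bash
python3 -m pendant '[-0.0073,-0.0567,0,0,0, -0.0073,-0.0567,0,0,0, -0.0073,-0.0567,0,0,0, -0.0073,-0.0567,0,0,0, -0.0073,-0.0567,0,0,0]'; python3 -m pendant '[-0.0073,-0.0567,0,0,0, -0.0073,-0.0567,0,0,0, -0.0073,-0.0567,0,0,0, -0.0073,-0.0567,0,0,0, 0,0,0,0,0]'
python3 go.py '[.455,-.066,.396]'
```

```text
t: 1.3
position: [0.2836, -0.4387, 0.3968]
eef_rot: [180.0, -0.0, -31.8]
contact_force: [-0.3, -0.3, 0.5]
finger_gap: -0.0
grasp_force: 0.0
t: 1.8
position: [0.3619, -0.2688, 0.3971]
eef_rot: [-179.9, -0.0, -31.2]
contact_force: [0.3, 0.5, 0.4]
finger_gap: -0.0001
grasp_force: 0.0
t 1.8 pos [ 0.3619 -0.2688  0.3971] rot [-1.7989e+02 -1.0000e-02 -3.1170e+01] F [0.31 0.47 0.41] gap -0.0
norm shift [-0.0316 -0.2771  0.0019] rows@.06 4.648269547490869
```

```bash
python3 -m pendant '[-0.006,-0.055,0,0,0, -0.006,-0.055,0,0,0, -0.006,-0.055,0,0,0, -0.006,-0.055,0.002,0,0, -0.006,-0.05,0,0,0]'; python3 -m pendant '[0,0,0,0,0]'
python3 go.py '[.455,-.066,.396]'
python3 - <<'E'
from h import *
a=grab('top','t1')['frame'][130:330,220:400]; cv2.imwrite('pics/t1c.png',cv2.resize(a[...,::-1],None,fx=3,fy=3))
E
```

```text
t: 2.3
position: [0.4539, -0.077, 0.3953]
eef_rot: [180.0, -0.0, -31.8]
contact_force: [0.7, -0.4, 0.6]
finger_gap: 0.0004
grasp_force: 0.0
t: 2.4
position: [0.4552, -0.0737, 0.3955]
eef_rot: [-179.8, -0.0, -31.3]
contact_force: [-0.5, -0.7, 0.3]
finger_gap: -0.0001
grasp_force: 0.0
t 2.4 pos [ 0.4552 -0.0737  0.3955] rot [-1.7985e+02 -4.0000e-02 -3.1300e+01] F [-0.48 -0.69  0.31] gap -0.0
norm shift [-0.0052 -0.008  -0.0006] rows@.06 0.16012508525502822
```

View pics/t1c.png

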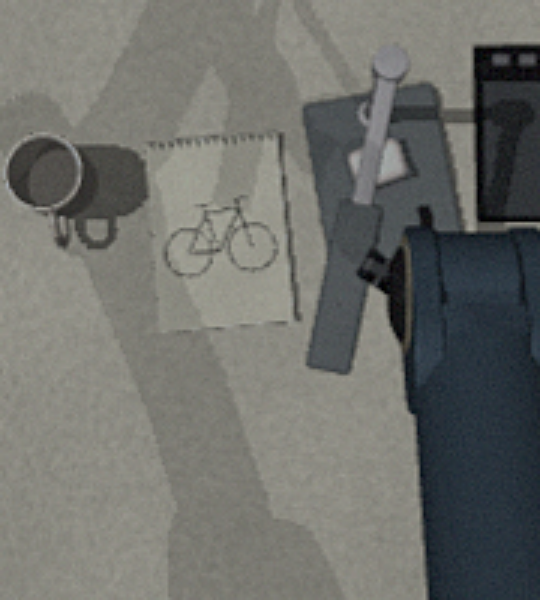

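The picture shows the closed fingers at about (375,270), just right of the head and not touching. I'll compute the arc waypoints next.

```bash
cat > arc.py <<'E'
import sys; from h import *
from scipy.spatial.transform import Rotation as R
o=env.observe(); p=o['position']; r=R.from_euler('xyz',o['eef_rot'],degrees=True)
H=np.array([.661,-.054])
for a in map(float,sys.argv[2:]):
    c=np.radians(a); u=np.array([np.cos(c),np.sin(c)]); n=np.array([-u[1],u[0]])
    q=np.array([*(H+.2*u+float(sys.argv[1])*n),p[2]]); print(a,q.round(3),(r.inv().apply(q-p)/.8).round(4)); p=q
E
python3 arc.py .037 165 160 155 150 145 140 135 132 130 128
```

```text
165.0 [ 0.458 -0.038  0.395] [-0.0209 -0.0436  0.    ]
160.0 [ 0.46  -0.02   0.395] [-0.0092 -0.0202  0.    ]
155.0 [ 0.464 -0.003  0.395] [-0.0074 -0.0209  0.    ]
150.0 [0.469 0.014 0.395] [-0.0056 -0.0215  0.    ]
145.0 [0.476 0.03  0.395] [-0.0037 -0.0219  0.    ]
140.0 [0.484 0.046 0.395] [-0.0017 -0.0221  0.    ]
135.0 [0.493 0.061 0.395] [ 0.0002 -0.0222  0.    ]
132.0 [0.5   0.07  0.395] [ 0.001  -0.0133  0.    ]
130.0 [0.504 0.075 0.395] [ 0.0011 -0.0088  0.    ]
128.0 [0.509 0.081 0.395] [ 0.0014 -0.0088  0.    ]
```

```bash
python3 -m pendant '[-0.0055,-0.011,0,0,0, -0.0055,-0.011,0,0,0, -0.005,-0.011,0,0,0, -0.005,-0.0106,0,0,0, -0.0046,-0.01,0,0,0]'; python3 -m pendant '[-0.0046,-0.01,0,0,0, -0.0037,-0.0105,0,0,0, -0.0037,-0.0105,0,0,0, -0.0028,-0.0108,0,0,0, -0.0028,-0.0108,0,0,0]'; python3 arc.py .037 150 145 140 135 132 130 128
```

```text
t: 2.95
position: [0.4589, -0.0307, 0.3953]
eef_rot: [180.0, -0.0, -32.0]
contact_force: [0.6, -0.5, 0.3]
finger_gap: -0.0
grasp_force: 0.6
t: 3.45
position: [0.4695, 0.0127, 0.3953]
eef_rot: [-180.0, -0.0, -32.0]
contact_force: [0.3, -2.0, 2.4]
finger_gap: 0.0004
grasp_force: 1.0
150.0 [0.469 0.014 0.395] [-0.0011 -0.0012 -0.    ]
145.0 [0.476 0.03  0.395] [-0.0038 -0.0218  0.    ]
140.0 [0.484 0.046 0.395] [-0.0019 -0.0221  0.    ]
135.0 [0.493 0.061 0.395] [ 0.     -0.0222  0.    ]
132.0 [0.5   0.07  0.395] [ 0.0009 -0.0133  0.    ]
130.0 [0.504 0.075 0.395] [ 0.001  -0.0088  0.    ]
128.0 [0.509 0.081 0.395] [ 0.0013 -0.0088  0.    ]
```

Contact is gentle at about 2 N, so I'll continue.

```bash
python3 -m pendant '[-0.003,-0.0112,0,0,0, -0.002,-0.0112,0,0,0, -0.001,-0.011,0,0,0, -0.001,-0.011,0,0,0, 0,-0.0111,0,0,0]'; python3 -m pendant '[0,-0.0111,0,0,0, 0.0005,-0.007,0,0,0, 0.0005,-0.006,0,0,0, 0,-0.004,0,0,0, 0,0,0,0,0]'; python3 arc.py .037 132 130 128
python3 - <<'E'
from h import *
a=grab('top','t2')['frame'][130:330,220:400]; cv2.imwrite('pics/t2c.png',cv2.resize(a[...,::-1],None,fx=3,fy=3))
E
```

```text
t: 3.95
position: [0.4882, 0.0533, 0.3951]
eef_rot: [180.0, 0.0, -32.0]
contact_force: [0.7, -1.9, 1.7]
finger_gap: 0.0003
grasp_force: 1.1
t: 4.45
position: [0.5005, 0.0718, 0.395]
eef_rot: [-180.0, 0.0, -32.0]
contact_force: [0.1, -0.3, 0.4]
finger_gap: 0.0002
grasp_force: 0.4
132.0 [0.5   0.07  0.395] [ 0.0004  0.0026 -0.    ]
130.0 [0.504 0.075 0.395] [ 0.001  -0.0088  0.    ]
128.0 [0.509 0.081 0.395] [ 0.0013 -0.0088  0.    ]
```

View pics/t2c.png

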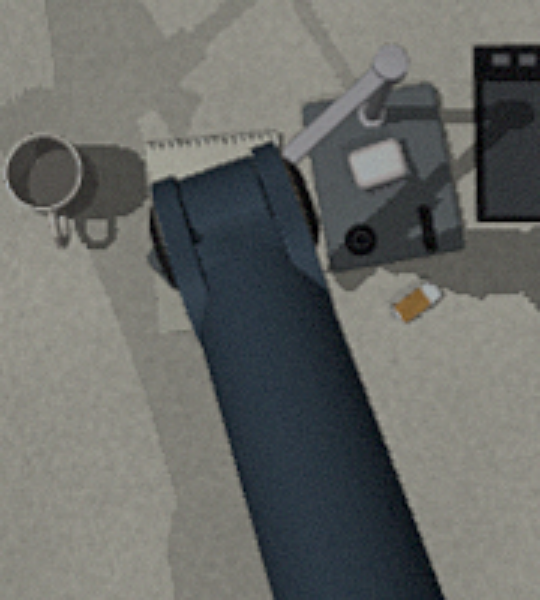

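The head is hidden by the robot's elbow. The bar runs from the hub at (391,61) to about (298,153), and the switch is now visible at (361,239), the dimmer at (429,228).

```bash
python3 - <<'E'
from m import *
print('---'); d=T(298,153,.261)-H; print(ang(d)); pr('switch top',T(361,239,.019))
c=np.radians(ang(d)); hd=H[:2]+.2*np.array([np.cos(c),np.sin(c)]); print(hd,np.linalg.norm(hd-P[:2]))
E
```

```text
hub [ 0.662 -0.054]
hubS [ 0.66  -0.056]
post base S [ 0.664 -0.05 ]
pad sides [np.float64(0.208), np.float64(0.149), np.float64(0.208), np.float64(0.147)]
pad [0.535 0.112]
head [ 0.466 -0.01 ]
0.2010958932217846
switch [ 0.523 -0.041]
dim [ 0.534 -0.113]
dimS [ 0.536 -0.112]
sep 0.07374074721151733
base [0.675 0.02 ]
base [ 0.693 -0.124]
base [ 0.515 -0.156]
0.14549077413535041 0.18090335442437924
mug rim [0.594 0.29 ]
eraser [ 0.456 -0.1  ]
case [ 0.609 -0.063]
pad dist hub 0.20921371687239157
arm angle world 167.2033095708847 target 127.36227487840004
---
133.49977873379603
switch top [ 0.523 -0.04 ]
[0.52460065 0.09077849] 0.023760538761318357
```

```bash
python3 -m pendant '[0.0005,-0.006,0,0,0, 0.0008,-0.006,0,0,0, 0.0008,-0.005,0,0,0, 0.0005,-0.003,0,0,0, 0,0,0,0,0]'; python3 -m pendant '[0,0.02,0,0,0, 0,0.03,0,0,0, 0,0.03,0,0,0, 0,0,0,0,0]';  python3 go.py '[.518,-.043,.395]'
```

```text
t: 5.0
position: [0.511, 0.0842, 0.3951]
eef_rot: [-180.0, 0.0, -32.0]
contact_force: [-0.3, -0.4, 0.5]
finger_gap: -0.0003
grasp_force: 0.3
t: 5.4
position: [0.4748, 0.026, 0.3947]
eef_rot: [179.8, 0.0, -32.3]
contact_force: [-0.1, -0.8, -0.3]
finger_gap: 0.0002
grasp_force: 0.0
t 5.4 pos [0.4748 0.026  0.3947] rot [ 1.7982e+02  4.0000e-02 -3.2290e+01] F [-0.08 -0.83 -0.31] gap 0.0
norm shift [ 0.0917  0.044  -0.0003] rows@.06 1.695810398624008
```

```bash
python3 -m pendant '[0.03,0.0147,0,0,0, 0.03,0.0147,0,0,0, 0.0317,0.0147,0,0,0, 0,0,0,0,0, 0,0,0,0,0]';  python3 go.py '[.518,-.043,.220]'
python3 - <<'E'
from h import *
t=grab('top','t3');s=grab('side','s3')
a=cv2.resize(t['frame'][130:330,220:400],None,fx=2.2,fy=2.2); b=cv2.resize(s['frame'][150:350,200:400],None,fx=2,fy=2)
b=cv2.copyMakeBorder(b,0,40,0,0,0); cv2.imwrite('pics/c3.png',np.hstack([a,b])[...,::-1])
P=[.535,.112,.262]; print('pad mid at head height',proj(t,P),proj(s,P))
E
```

```text
t: 5.9
position: [0.5201, -0.0396, 0.3949]
eef_rot: [-180.0, 0.1, -32.0]
contact_force: [-0.8, 1.6, -0.1]
finger_gap: -0.0003
grasp_force: 0.0
t 5.9 pos [ 0.5201 -0.0396  0.3949] rot [-1.7999e+02  5.0000e-02 -3.2050e+01] F [-0.75  1.64 -0.07] gap -0.0
norm shift [2.000e-04 5.000e-03 2.186e-01] rows@.06 3.6437223906814666
pad mid at head height [287.7 200. ] [303.1 162.9]
```

View pics/c3.png

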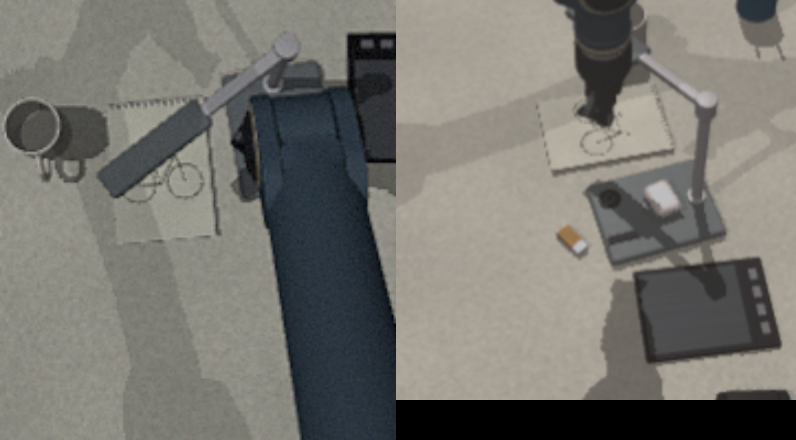

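In the crop, the head centre is at about (154,149), which is full-frame (290,198). That is about 8 mm from the pad middle at head height, so the head is well placed. Before descending, I'll check the wrist's clearance from the lamp arm.

```bash
python3 - <<'E'
from h import *
t=load('top'); H=np.array([.661,-.054]); c=np.radians(128); u=np.array([np.cos(c),np.sin(c)])
for px in((255,97),(305,90),(350,90),(240,115),(238,145)):
    for z in(.4,.5,.6):
        w=onz(t,220+px[0]/2.2,130+px[1]/2.2,z)[:2]; d=w-H
        print(px,z,w.round(3),'along',round(d@u,3),'perp',round(d[0]*u[1]-d[1]*u[0],3),'hub',round(np.linalg.norm(d),3))
hd=onz(t,290,198,.262); print(hd, np.linalg.norm(hd[:2]-[.535,.112]))
E
```

```text
(255, 97) 0.4 [ 0.578 -0.008] along 0.087 perp -0.037 hub 0.095
(255, 97) 0.5 [ 0.562 -0.003] along 0.102 perp -0.047 hub 0.112
(255, 97) 0.6 [0.545 0.003] along 0.116 perp -0.056 hub 0.129
(305, 90) 0.4 [ 0.585 -0.059] along 0.043 perp -0.063 hub 0.077
(305, 90) 0.5 [ 0.567 -0.047] along 0.063 perp -0.07 hub 0.094
(305, 90) 0.6 [ 0.55  -0.036] along 0.083 perp -0.076 hub 0.113
(350, 90) 0.4 [ 0.584 -0.105] along 0.007 perp -0.092 hub 0.093
(350, 90) 0.5 [ 0.567 -0.088] along 0.032 perp -0.095 hub 0.1
(350, 90) 0.6 [ 0.549 -0.07 ] along 0.056 perp -0.098 hub 0.113
(240, 115) 0.4 [0.56  0.008] along 0.111 perp -0.042 hub 0.118
(240, 115) 0.5 [0.546 0.011] along 0.122 perp -0.051 hub 0.132
(240, 115) 0.6 [0.532 0.014] along 0.134 perp -0.06 hub 0.146
(238, 145) 0.4 [0.529 0.01 ] along 0.132 perp -0.064 hub 0.146
(238, 145) 0.5 [0.519 0.013] along 0.141 perp -0.07 hub 0.157
(238, 145) 0.6 [0.509 0.017] along 0.149 perp -0.077 hub 0.168
[0.54023698 0.10583657 0.262     ] 0.008087882015906536
```

The worst-case clearance is at least 15 mm, so I'll descend carefully.

```bash
python3 -m pendant '[0,0.005,0,0,0, 0,0,0.04,0,0, 0,0,0.05,0,0, 0,0,0.04,0,0, 0,0,0,0,0]';  python3 go.py '[.517,-.043,.221]'
```

```text
t: 6.5
position: [0.516, -0.0423, 0.2875]
eef_rot: [179.8, 0.5, -31.9]
contact_force: [-0.8, -0.4, -0.3]
finger_gap: 0.0002
grasp_force: 0.0
t 6.5 pos [ 0.516  -0.0423  0.2875] rot [179.75   0.45 -31.9 ] F [-0.83 -0.38 -0.28] gap 0.0
norm shift [ 0.0021 -0.0003  0.0832] rows@.06 1.3866392906417935
```

```bash
python3 -m pendant '[0,0,0.03,0,0, 0,0,0.03,0,0, 0,0,0.022,0,0, 0,0,0,0,0, 0,0,0,0,0]';  python3 go.py '[.518,-.042,.221]'; python3 -m pendant '[0,0,0,0,0, 0,0,0,0,0, 0,0,0,0,0, 0,0,0,0,0, 0,0,0,0,0]'
python3 - <<'E'
from h import *
s=grab('side','s4')
print(proj(s,[.518,-.042,.05]),proj(s,[.523,-.0405,.019]))
cv2.imwrite('pics/c4.png',cv2.resize(s['frame'][150:310,220:420],None,fx=3,fy=3)[...,::-1])
E
```

```text
t: 7.0
position: [0.5189, -0.0425, 0.227]
eef_rot: [-179.9, -0.1, -32.0]
contact_force: [0.6, 0.3, 0.9]
finger_gap: 0.0002
grasp_force: 0.0
t 7.0 pos [ 0.5189 -0.0425  0.227 ] rot [-1.7994e+02 -1.1000e-01 -3.1960e+01] F [0.58 0.27 0.9 ] gap 0.0
norm shift [-0.0013  0.0001  0.0075] rows@.06 0.12713590174146153
t: 7.5
position: [0.5183, -0.0427, 0.2257]
eef_rot: [-180.0, -0.0, -32.0]
contact_force: [0.8, 1.0, -0.2]
finger_gap: -0.0003
grasp_force: 0.0
[305.4 244.8] [307.  249.5]
```

View pics/c4.png

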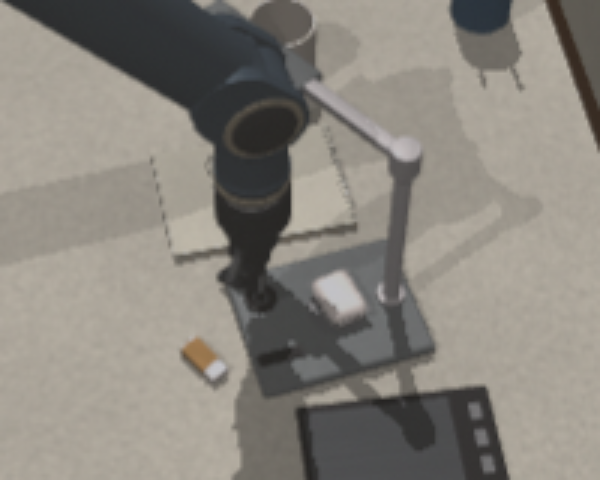

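The fingertips are over the round switch at crop (258,297), the arm is clear of the lamp, and the dimmer at (275,352) is free. Now I'll hold the dwell.

```bash
python3 -m pendant '[0,0,0.006,0,0, 0,0,0,0,0, 0,0,0,0,0, 0,0,0,0,0, 0,0,0,0,0]' >/dev/null; for i in 1 ; do python3 -m pendant '[0,0,0,0,0, 0,0,0,0,0, 0,0,0,0,0, 0,0,0,0,0, 0,0,0,0,0]'; done; python3 -m pendant '[0,0,0,0,0, 0,0,0,0,0, 0,0,0,0,0, 0,0,0,0,0, 0,0,0,0,0]'>/dev/null;python3 -m pendant '[0,0,0,0,0, 0,0,0,0,0, 0,0,0,0,0, 0,0,0,0,0, 0,0,0,0,0]'
python3 -m pendant '[0,0,-0.03,0,0, 0,0,-0.05,0,0, 0,0,-0.05,0,0, 0,0,-0.05,0,0, 0,0,-0.05,0,0]'; python3 go.py '[.43,-.16,.42]'
```

```text
t: 8.55
position: [0.5183, -0.0427, 0.2207]
eef_rot: [180.0, -0.0, -32.0]
contact_force: [0.4, 0.7, 0.3]
finger_gap: -0.0001
grasp_force: 0.0
t: 9.55
position: [0.5182, -0.0427, 0.2207]
eef_rot: [-180.0, -0.0, -32.0]
contact_force: [-0.4, -0.2, 0.6]
finger_gap: 0.0002
grasp_force: 0.0
t: 10.05
position: [0.5178, -0.0427, 0.4064]
eef_rot: [180.0, -0.0, -32.0]
contact_force: [0.8, 0.3, -0.2]
finger_gap: 0.0004
grasp_force: 0.0
t 10.05 pos [ 0.5178 -0.0427  0.4064] rot [ 1.800e+02 -1.000e-02 -3.198e+01] F [ 0.8   0.31 -0.24] gap 0.0
norm shift [-0.0155  0.1826 -0.017 ] rows@.06 3.066814339577767
```

Next I'll move sideways, away from the lamp (to the right), and check.

```bash
python3 -m pendant '[-0.002,0.045,0,0,0, -0.005,0.045,0,0,0, -0.005,0.045,0,0,0, 0.0,0.045,0,0,0, 0.02,0.045,0,0,0]';python3 -m pendant '[0.04,0.03,0,0,0, 0.04,0.03,0,0,0, 0.03,0.02,0,0,0, 0,0,0,0,0, 0,0,0,0,0]'
python3 - <<'E'
from h import *
t=grab('top','t5');s=grab('side','s5')
a=cv2.resize(t['frame'][130:330,220:400],None,fx=2.2,fy=2.2); b=cv2.resize(s['frame'][150:350,200:400],None,fx=2,fy=2)
b=cv2.copyMakeBorder(b,0,40,0,0,0); cv2.imwrite('pics/c5.png',np.hstack([a,b])[...,::-1])
E
```

```text
t: 10.55
position: [0.4264, -0.1989, 0.4049]
eef_rot: [180.0, 0.0, -31.9]
contact_force: [2.2, -0.2, 0.2]
finger_gap: 0.0004
grasp_force: 0.0
t: 11.05
position: [0.4689, -0.2997, 0.4042]
eef_rot: [-180.0, 0.1, -32.0]
contact_force: [-0.3, 0.6, 0.9]
finger_gap: 0.0002
grasp_force: 0.0
```

View pics/c5.png

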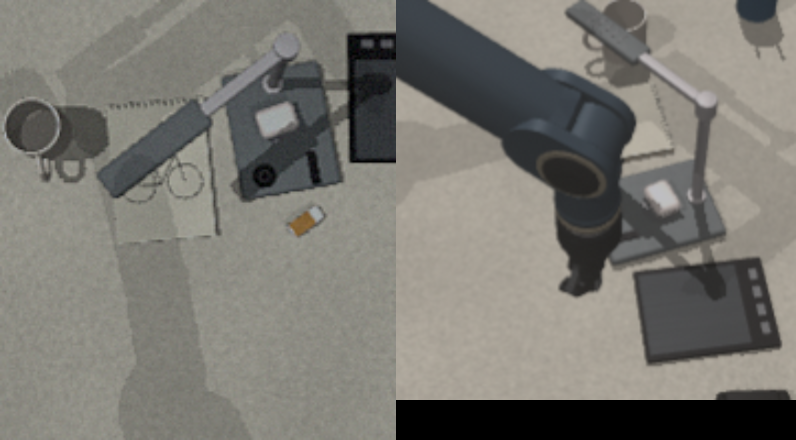

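The head is still centred over the pad at (154,149), the case, mug and eraser have not moved, and the hand is clear.

```bash
python3 -c "
from h import *
print(onz(load('top'),220+264/2.2,130+176/2.2,.019).round(3)); print(env.finish_job())"
```

```text
[ 0.522 -0.039  0.019]
the job is handed in; nothing more can be done
None
```

I handed the job in with no verdict returned: the head measured about 8 mm from the pad's middle and the fingertips held about 30 mm over the switch for over 2 s. I couldn't see the lamp light up in the pictures. The hand ended well clear; the case, mug and eraser had not moved, and I did not re-check the mouse.

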